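# Set the finished cups on their drying stands

## Task

On this woodturner's bench, pick out the three finished hollow cups and stand each one upright in the middle of the drying stand whose top disc is of its own wood: pale maple, red cherry, dark walnut. Set the cups down without dropping them or tipping them over, and leave the three solid uncut blanks of the same woods where they are.

Things in the scene. Friction and masses are not known exactly. Their poses are not given: they have to be found in the camera images.
- cup_maple: finished drinking cup of pale yellowish maple, hollow and open at the top: 56 mm outside diameter, straight-sided from 13 mm up to the rim at 55 mm, tapering below that to a foot of 42 mm diameter; walls about 5 mm; about 60 g; stands upright on the bench, loose. Origin: centre of the foot's underside; z up along its axis
- cup_cherry: finished drinking cup of red-brown cherry, hollow and open at the top: 56 mm outside diameter, straight-sided from 13 mm up to the rim at 55 mm, tapering below that to a foot of 42 mm diameter; walls about 5 mm; about 60 g; stands upright on the bench, loose. Origin: centre of the foot's underside; z up along its axis
- cup_walnut: finished drinking cup of very dark brown walnut, hollow and open at the top: 56 mm outside diameter, straight-sided from 13 mm up to the rim at 55 mm, tapering below that to a foot of 42 mm diameter; walls about 5 mm; about 60 g; stands upright on the bench, loose. Origin: centre of the foot's underside; z up along its axis
- stand_maple: drying stand for the maple cup, fixed to the bench: a bright steel disc 92 mm across and 12 mm high carrying a smaller flat disc of pale yellowish maple colour, 76 mm across and 4 mm thick, whose top is 16 mm above the bench. Origin: centre of the underside; z up
- stand_cherry: drying stand for the cherry cup, fixed to the bench: a bright steel disc 92 mm across and 12 mm high carrying a smaller flat disc of red-brown cherry colour, 76 mm across and 4 mm thick, whose top is 16 mm above the bench. Origin: centre of the underside; z up
- stand_walnut: drying stand for the walnut cup, fixed to the bench: a bright steel disc 92 mm across and 12 mm high carrying a smaller flat disc of very dark brown walnut colour, 76 mm across and 4 mm thick, whose top is 16 mm above the bench. Origin: centre of the underside; z up
- blank_maple: uncut turning blank of pale yellowish maple: plain solid cylinder with a flat closed top marked with a thin black cross, 56 mm diameter, 50 mm high, about 85 g, loose, upright. Not to be moved. Origin: centre of the underside; z up
- blank_cherry: uncut turning blank of red-brown cherry: plain solid cylinder with a flat closed top marked with a thin white cross, 56 mm diameter, 50 mm high, about 85 g, loose, upright. Not to be moved. Origin: centre of the underside; z up
- blank_walnut: uncut turning blank of very dark brown walnut: plain solid cylinder with a flat closed top marked with a thin white cross, 56 mm diameter, 50 mm high, about 85 g, loose, upright. Not to be moved. Origin: centre of the underside; z up

How it is judged:
By the outcome, as a careful person would: the job done as asked, in the order asked, and still so for the second after the job is handed in, with the robot touching nothing.
It also fails if it takes over 80 s, if anything falls off the work surface, if the arm or the gripper's body presses on something with over 40 N, if the wrist force passes 120 N, or if a joint passes its speed limit or range.

## Robot

A 6-joint arm with a two-finger parallel gripper is mounted at the origin on the work surface. World frame = base frame: x ahead of the robot, y to its left, z up, the work surface at z = 0. Lengths are in m, angles in rad, forces in N, time in s.
With the tool pointing down it reaches from about 0.375 to 0.9 m from the base axis. Payload 3.1 kg.
Tool frame: the origin (TCP) lies between the finger pads; the fingertips stand robot.finger_overhang ahead of it and the grasp point (between the pads) lies 3 mm ahead of it (robot.finger_overhang is the distance from the TCP to the fingertips, in m); z points along the fingers, y is the line along which they close (so a half turn about z gives the same grasp; the last joint's range is limited). The gripper opens to 87 mm and grips with 3 to 60 N. Pads are 19 mm wide; open, the fingers measure 117 mm over their backs; the gripper's body (75 mm by 190 mm) begins 51 mm behind the grasp point.
Start: joints at [-1.522, 0.527, 1.433, -0, 1.181, -0.178], TCP at [0.141, -0.609, 0.245] pointing down, gripper open.
Joint ranges: [-3.08, 3.08], [-0.75, 2.2], [0.22, 2.44], [-1.43, 4.57], [0, 2.65], [-2.85, 2.85]. Speed limits (rad/s): [2.79, 2.79, 3.14, 3.14, 3.14, 3.14].

## Interface

Orientations are given as a unit quaternion [x, y, z, w].
In Python, from rig import get_obs, vision, hand_in, nets, robot gives the robot as it stands.
- The arm moves only by the tool apply_moves, never from a script. Its argument "series" is a list of rows, each an object with "offset": the shift along the world's x, y, z in cm, a list of three; "rot": the turn, a rotation vector about the world's x, y, z in degrees, a list of three. A call has 1 to 20 rows; each row is the pose to reach, as a shift and turn from the pose commanded when the call began; what a row does not reach only later rows make up. A row lasts 1/10 s, in which the tool goes at most 50 mm and 8.59 degrees, less where a joint would pass 70% of its speed; a pose out of reach is approached as far as the arm can. A call with a gripper value outside its range is refused whole. "hand" is the opening, from 0 (shut) to 1 (fully open), set as the call begins (left out, the last holds). The fingers move at their own pace and stop on an object; "newtons" is the grip in N (left out, the last holds). Time passes only in rows, so rows that repeat a pose let the fingers close. It gives the time, the measured TCP pose, the force, the opening and the grip force at its end, in the units of the state.
- get_obs(): the state, without advancing time (a new reading comes with each control period).
- vision.camera(name): name is "side" or "top"; returns the picture (384x512x3 uint8, red, green, blue); there is no depth.
- vision.calibration(name): a dict with "K" (3x3 intrinsics, pixels), "k1" (the pictures are not rectified: a ray, as slopes to the right and down, at radius r is drawn at 1 + k1 r^2 times it, then the intrinsics apply), "R" (3x3) and "t" (3): a world point X has camera coordinates R X + t. Camera axes: x right, y down, z forward; pixel columns grow to the right and rows downward; lengths in m; the calibration is good to about 2 mm. A picture is of the moment at which its call begins. calibration takes no time and is no camera call.
- hand_in(): hands the job in; it is judged then, once.
Trained networks look in the newest picture that a camera, given by its name, has taken for a name from the list of things; names that differ only in an ending like _2 or _b are one class to them, and where a whole thing is asked for, a point or a joint stands for the part that bears it (a point fixed in the world has none). Each returns a list of dicts, best first, with "conf" (0 to 1); they miss things now and then, are a little off and sometimes report something else, mostly with a low value. They report only what shows in the picture. A call takes as long as a camera call.
- nets.search_frame(camera, query): "centre" ([x, y, z] in m, in world coordinates, good to about 4 mm: the middle of the surface that is visible of it).
- nets.spot_point(camera, query): "centre" ([x, y, z] in m, in world coordinates, good to about 4 mm: a listed point, or the origin of a listed thing).
The state is a dict: "time": time; "q": joint angles; "joint_velocities": joint speeds; "joint_torque": joint torques, N m; "position": TCP position; "tool_rot": TCP orientation; "ft_force": force on the tool from outside, world axes, zero at the start; "moment": the same for the moment, N m; "grip_width": finger opening in m; "grip_force": force on a finger pad.
Only numpy, scipy, OpenCV 4.12 (cv2) and the standard library are available. Lean on these libraries where they do the work, as an engineer would, in place of code of your own. Each camera call takes 0.05 s, during which the arm holds its last target. There are 200 camera calls.

## Working session

There is one attempt and no reset: what is moved stays moved. The work goes in short steps, Python scripts to look and compute and a tool call to move; the robot and the scene stay as the last step left them, time stands still between calls to the robot, and variables do not carry over. Pictures are saved under pics/ and viewed, at most 14 in all, crops included, and the job is handed in when it is done.

Besides the shell and the picture viewer there is one more tool, called as name(argument=value, ...), one argument or row to a line, values as JSON. apply_moves: Moves the arm, as the interface text tells. Its arguments: {"type":"object","properties":{"series":{"type":"array"},"hand":{"type":"number"},"newtons":{"type":"number"}},"required":["series"]}

```bash
mkdir -p pics
python3 - <<'E'
from rig import get_obs, vision, nets, robot
import cv2,numpy as np
o=get_obs();print(o['time'],o['position'],o['tool_rot'],o['grip_width'],robot.finger_overhang)
for c in("top","side"):
    im=vision.camera(c);cv2.imwrite(f"pics/{c}0.png",im[:,:,::-1])
    k=vision.calibration(c);print(c,k)
for n in["cup_maple","cup_cherry","cup_walnut","stand_maple","stand_cherry","stand_walnut","blank_maple","blank_cherry","blank_walnut"]:
    for c in ("top",):
        print(n,c,[(np.round(d["centre"],3).tolist(),round(d["conf"],2)) for d in nets.spot_point(c,n)][:3])
E
```

```text
0.0 [ 0.14052586 -0.60829915  0.24358323] [ 9.93578832e-01  1.13136979e-01  7.68943971e-05 -1.05918467e-03] 0.08689661920679038 0.022
top {'K': array([[407.0981666 ,   0.        , 248.56138627],
       [  0.        , 407.0981666 , 196.66531439],
       [  0.        ,   0.        ,   1.        ]]), 'k1': -0.0491577250805769, 'R': array([[ 0.00445994, -0.99986664, -0.01570994],
       [-0.99580292, -0.00300457, -0.09147413],
       [ 0.09141473,  0.01605197, -0.99568352]]), 't': array([-0.00623554,  0.51712216,  1.01853557])}
side {'K': array([[437.3514089 ,   0.        , 258.16287501],
       [  0.        , 437.3514089 , 192.55044685],
       [  0.        ,   0.        ,   1.        ]]), 'k1': -0.16728916172678726, 'R': array([[-0.78981012, -0.61316836, -0.01498453],
       [-0.44592876,  0.59082327, -0.67236553],
       [ 0.42112648, -0.52435906, -0.74006761]]), 't': array([0.41972553, 0.24086415, 1.13179036])}
cup_maple top [([0.434, 0.16, -0.002], 0.83)]
cup_cherry top [([0.443, -0.167, 0.005], 0.93)]
cup_walnut top [([0.582, -0.208, 0.003], 0.88)]
stand_maple top [([0.592, 0.088, -0.003], 0.81)]
stand_cherry top [([0.446, 0.28, 0.002], 0.79)]
stand_walnut top [([0.587, 0.387, -0.0], 0.78), ([0.442, -0.005, 0.001], 0.72)]
blank_maple top [([0.607, 0.219, -0.001], 0.6)]
blank_cherry top [([0.443, -0.004, 0.001], 0.7)]
blank_walnut top [([0.582, -0.358, -0.001], 0.77)]
```

View pics/top0.png

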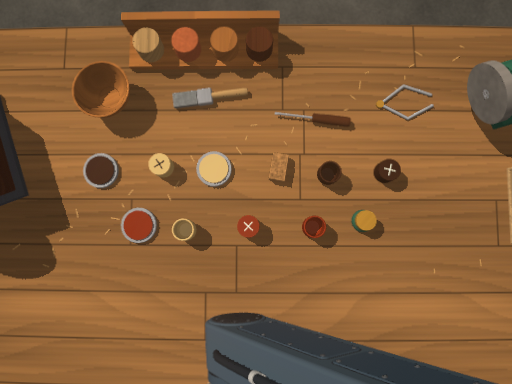

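View pics/side0.png

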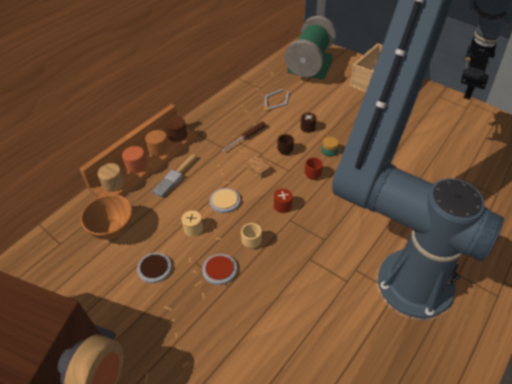

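Top view: cups at maple (184,230), cherry (314,228) and walnut (329,173). Stands at maple (214,169), cherry (139,225) and walnut (101,171). The blanks with crosses are at (160,164), (248,226) and (387,170). The side view agrees. Next I'll refine the positions by rectifying both views to the known heights and fitting circles.

```bash
cat > h.py <<'E'
import cv2,numpy as np
from rig import vision
S=0.0005
def rect(im,cam,c,z,half=0.07):
    k=vision.calibration(cam); n=int(2*half/S)
    g=(np.arange(n)-n/2)*S
    X,Y=np.meshgrid(c[0]+g,c[1]+g)      # col -> x, row -> y
    P=np.stack([X,Y,np.full_like(X,z)],-1).reshape(-1,3)
    p,_=cv2.projectPoints(P,cv2.Rodrigues(k["R"])[0],k["t"],k["K"],np.array([k["k1"],0,0,0.]))
    m=p.reshape(n,n,2).astype(np.float32)
    return cv2.remap(im,m[...,0],m[...,1],cv2.INTER_CUBIC)
def fit(im,cam,c,z,r):
    """Centre of a circle of radius r at height z: best mean radial gradient (signed magnitude) over all channels."""
    w=cv2.GaussianBlur(rect(im,cam,c,z).astype(np.float32),(0,0),3); n=w.shape[0]
    a=np.linspace(0,2*np.pi,120,endpoint=False); g=np.arange(-0.016,0.0161,0.0005)
    best=[]
    for dx in g:
        for dy in g:
            s=[]
            for rr in(r-.0015,r+.0015):
                u=((dx+rr*np.cos(a))/S+n/2).astype(int);v=((dy+rr*np.sin(a))/S+n/2).astype(int)
                s.append(w[v,u])
            best.append((np.abs(s[1]-s[0]).sum(1).mean(),c[0]+dx,c[1]+dy))
    best.sort(reverse=True);t=np.array(best[:5]);return t[:,1:].mean(0),t[0,0]
E
python3 - <<'E'
import cv2,numpy as np
from h import *
G=dict(cup_maple=((.434,.16),.055,.028),cup_cherry=((.443,-.167),.055,.028),cup_walnut=((.582,-.208),.055,.028),
stand_maple=((.592,.088),.016,.038),stand_cherry=((.446,.28),.016,.038),stand_walnut=((.587,.387),.016,.038))
ims={c:vision.camera(c) for c in("top","side")}
tiles=[]
for n,(c,z,r) in G.items():
    o=[];row=[]
    for cam in ims:
        f,s=fit(ims[cam],cam,c,z,r);o.append((np.round(f,4).tolist(),round(float(s),1)))
        w=rect(ims[cam],cam,c,z);p=((f-np.array(c))/S+len(w)/2).astype(int)
        cv2.circle(w,tuple(map(int,p)),int(r/S),(0,255,0),1);row.append(cv2.resize(w,(130,130)))
    print(n,o);tiles.append(np.vstack(row))
cv2.imwrite("pics/fit.png",np.hstack(tiles)[:,:,::-1])
E
```

```text
cup_maple [([0.4335, 0.159], 125.0), ([0.4343, 0.1586], 52.9)]
cup_cherry [([0.4399, -0.1632], 54.6), ([0.4402, -0.1674], 26.8)]
cup_walnut [([0.5734, -0.2018], 62.3), ([0.5773, -0.2064], 40.5)]
stand_maple [([0.5935, 0.089], 81.1), ([0.5965, 0.086], 43.6)]
stand_cherry [([0.4442, 0.2821], 124.3), ([0.4437, 0.2829], 80.2)]
stand_walnut [([0.5872, 0.3876], 157.8), ([0.5876, 0.3887], 106.8)]
```

View pics/fit.png

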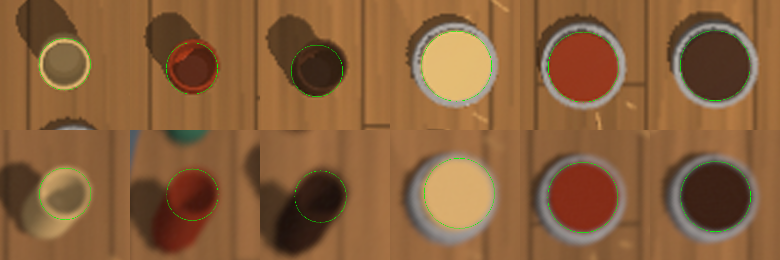

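The fits sit well except walnut cup in the top view (circle a few mm low and left of the rim) and possibly cherry cup. I'll enlarge the ambiguous ones, with circles drawn at candidate centres.

Run:
```python
from h import *
im=vision.camera("top"); t=[]
for f,rs in (((.441,-.1655),((.055,.028),)),((.579,-.206),((.055,.028),)),((.594,.088),((.016,.038),))):
    for z,r in rs:
        w=np.clip(rect(im,"top",f,z,.05).astype(float)*1.6,0,255).astype(np.uint8);w=cv2.resize(w,(260,260))
        cv2.circle(w,(130,130),int(r/.1*260),(0,255,0),1);t.append(w)
cv2.imwrite("pics/z.png",np.hstack(t)[:,:,::-1])
for c,r in(((.593,.088),.046),):print(fit(im,"top",c,.012,r))
```

```text
(array([0.5929, 0.0887]), np.float64(106.71870422363281))
```

View pics/z.png

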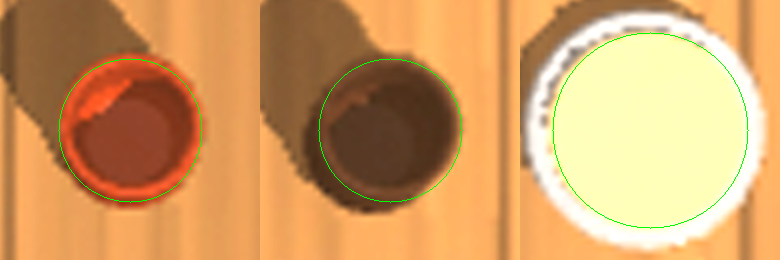

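Adjusted estimates from these crops: cherry cup (.441,-.1665), walnut cup (.579,-.207), maple stand (.593,.0885). All sit within the stated sizes and reach. I'll move to above the maple cup first, swinging wide of the minimum reach.

apply_moves(
  series=[
    {"offset": [31,21,0],"rot": [0,0,0]},
    {"offset": [31,21,0],"rot": [0,0,0]},
    {"offset": [31,21,0],"rot": [0,0,0]},
    {"offset": [31,21,0],"rot": [0,0,0]},
    {"offset": [31,21,0],"rot": [0,0,0]},
    {"offset": [31,21,0],"rot": [0,0,0]},
    {"offset": [31,21,0],"rot": [0,0,0]},
    {"offset": [31,21,0],"rot": [0,0,0]},
    {"offset": [29.3,76.7,-9],"rot": [0,0,0]},
    {"offset": [29.3,76.7,-9],"rot": [0,0,0]},
    {"offset": [29.3,76.7,-9],"rot": [0,0,0]},
    {"offset": [29.3,76.7,-9],"rot": [0,0,0]},
    {"offset": [29.3,76.7,-9],"rot": [0,0,0]},
    {"offset": [29.3,76.7,-9],"rot": [0,0,0]},
    {"offset": [29.3,76.7,-9],"rot": [0,0,0]},
    {"offset": [29.3,76.7,-9],"rot": [0,0,0]},
    {"offset": [29.3,76.7,-9],"rot": [0,0,0]},
    {"offset": [29.3,76.7,-9],"rot": [0,0,0]},
    {"offset": [29.3,76.7,-9],"rot": [0,0,0]},
    {"offset": [29.3,76.7,-9],"rot": [0,0,0]},
  ],
  hand=1,
  newtons=12,
)

```text
time: 2.7
position: [0.4326, 0.1619, 0.1541]
tool_rot: [0.993, 0.116, -0.0, -0.0]
ft_force: [0.6, -1.5, 0.0]
grip_width: 0.0867
grip_force: 0.0
```

apply_moves(
  series=[
    {"offset": [0,0,0],"rot": [0,0,0]},
    {"offset": [0,0,0],"rot": [0,0,0]},
    {"offset": [0,0,0],"rot": [0,0,0]},
  ],
)

```text
time: 3.0
position: [0.434, 0.1571, 0.1548]
tool_rot: [0.994, 0.112, 0.0, 0.0]
ft_force: [0.0, -0.2, 0.0]
grip_width: 0.0871
grip_force: 0.0
```

Run:
```python
from h import *
from rig import get_obs
for i in range(3):
    im=vision.camera("top" if i<2 else "side");print(get_obs()['position'])
cv2.imwrite("pics/s1.png",im[:,:,::-1])
```

```text
[0.43403547 0.15687649 0.15481246]
[0.43400321 0.15685247 0.15481724]
[0.4339511  0.15691687 0.15478929]
```

View pics/s1.png

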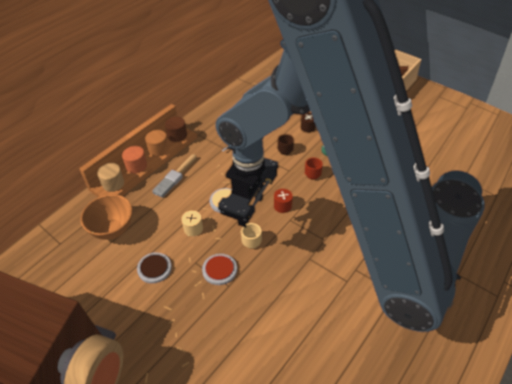

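The side view shows the open gripper directly above the maple cup near (252,236), with nothing disturbed. Next: descend, grip, wait, lift.

apply_moves(
  series=[
    {"offset": [0,0.2,-4],"rot": [0,0,0]},
    {"offset": [0,0.2,-7],"rot": [0,0,0]},
    {"offset": [0,0.2,-9],"rot": [0,0,0]},
    {"offset": [0,0.2,-10.5],"rot": [0,0,0]},
    {"offset": [0,0.2,-11.5],"rot": [0,0,0]},
    {"offset": [0,0.2,-11.5],"rot": [0,0,0]},
    {"offset": [0,0.2,-11.5],"rot": [0,0,0]},
  ],
)

```text
time: 3.85
position: [0.4339, 0.1597, 0.0398]
tool_rot: [0.994, 0.113, 0.0, -0.0]
ft_force: [-0.8, -0.1, -0.1]
grip_width: 0.0871
grip_force: 0.0
```

apply_moves(
  series=[
    {"offset": [0,0,0],"rot": [0,0,0]},
    {"offset": [0,0,0],"rot": [0,0,0]},
    {"offset": [0,0,0],"rot": [0,0,0]},
    {"offset": [0,0,0],"rot": [0,0,0]},
    {"offset": [0,0,0],"rot": [0,0,0]},
    {"offset": [0,0,0],"rot": [0,0,0]},
    {"offset": [0,0,0],"rot": [0,0,0]},
    {"offset": [0,0,0],"rot": [0,0,0]},
  ],
  hand=0,
  newtons=12,
)

```text
time: 4.65
position: [0.4337, 0.1601, 0.0398]
tool_rot: [0.994, 0.113, 0.0, 0.0]
ft_force: [-1.4, 0.6, 3.7]
grip_width: 0.0545
grip_force: 12.0
```

apply_moves(
  series=[
    {"offset": [0,0,1],"rot": [0,0,0]},
    {"offset": [0,0,4],"rot": [0,0,0]},
    {"offset": [0,0,8],"rot": [0,0,0]},
    {"offset": [3,-1.3,9],"rot": [0,0,0]},
    {"offset": [7,-3.1,9],"rot": [0,0,0]},
    {"offset": [11,-4.9,9],"rot": [0,0,0]},
    {"offset": [14,-6.3,9],"rot": [0,0,0]},
    {"offset": [15.9,-7.1,9],"rot": [0,0,0]},
    {"offset": [15.9,-7.1,7],"rot": [0,0,0]},
    {"offset": [15.9,-7.1,5],"rot": [0,0,0]},
    {"offset": [15.9,-7.1,5],"rot": [0,0,0]},
    {"offset": [15.9,-7.1,5],"rot": [0,0,0]},
  ],
)

```text
time: 5.85
position: [0.592, 0.0891, 0.0895]
tool_rot: [0.994, 0.113, -0.001, -0.0]
ft_force: [-0.1, -0.3, -1.1]
grip_width: 0.0551
grip_force: 12.0
```

Run:
```python
from h import *
im=vision.camera("side");cv2.imwrite("pics/s2.png",cv2.resize(im[130:290,130:370],None,fx=3,fy=3)[:,:,::-1])
```

```text
(no output)
```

View pics/s2.png

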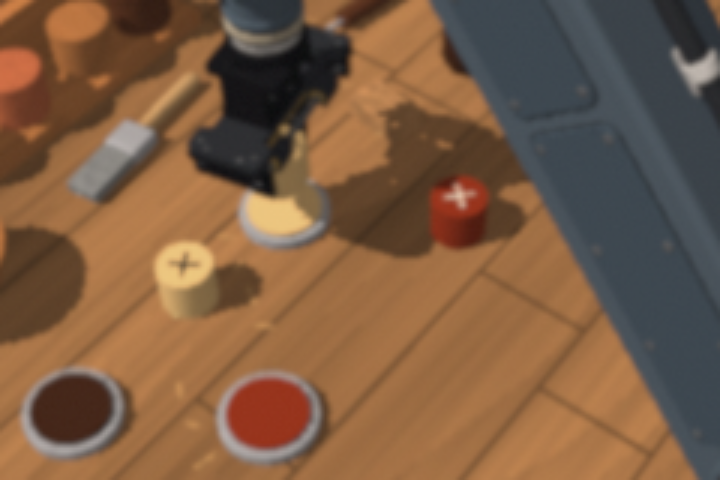

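The maple cup hangs in the gripper over its stand (285,210 in the crop), and the other pieces are untouched. I'll lower it gently.

apply_moves(
  series=[
    {"offset": [0,0,-1.5],"rot": [0,0,0]},
    {"offset": [0,0,-2.5],"rot": [0,0,0]},
    {"offset": [0,0,-3],"rot": [0,0,0]},
    {"offset": [0,0,-3.2],"rot": [0,0,0]},
    {"offset": [0,0,-3.3],"rot": [0,0,0]},
    {"offset": [0,0,-3.4],"rot": [0,0,0]},
    {"offset": [0,0,-3.4],"rot": [0,0,0]},
    {"offset": [0,0,-3.4],"rot": [0,0,0]},
  ],
)

```text
time: 6.7
position: [0.5928, 0.089, 0.0558]
tool_rot: [0.994, 0.113, 0.0, 0.0]
ft_force: [0.1, -0.1, -0.6]
grip_width: 0.0548
grip_force: 12.0
```

apply_moves(
  series=[
    {"offset": [0,0,-0.1],"rot": [0,0,0]},
    {"offset": [0,0,-0.1],"rot": [0,0,0]},
    {"offset": [0,0,-0.1],"rot": [0,0,0]},
  ],
)

```text
time: 7.0
position: [0.5928, 0.089, 0.0558]
tool_rot: [0.994, 0.113, 0.0, 0.0]
ft_force: [-1.2, -0.7, 7.1]
grip_width: 0.0542
grip_force: 12.0
```

Contact (7 N, no further descent). I'll release, rise, and head for the cherry cup.

apply_moves(
  series=[
    {"offset": [0,0,0.05],"rot": [0,0,0]},
    {"offset": [0,0,0.05],"rot": [0,0,0]},
    {"offset": [0,0,0.05],"rot": [0,0,0]},
    {"offset": [0,0,0.05],"rot": [0,0,0]},
    {"offset": [0,0,0.05],"rot": [0,0,0]},
    {"offset": [0,0,0.05],"rot": [0,0,0]},
  ],
  hand=1,
)

```text
time: 7.6
position: [0.5925, 0.089, 0.0549]
tool_rot: [0.994, 0.113, -0.0, -0.0]
ft_force: [0.6, -0.2, -0.7]
grip_width: 0.0856
grip_force: 0.0
```

apply_moves(
  series=[
    {"offset": [0,0,2],"rot": [0,0,0]},
    {"offset": [0,0,5],"rot": [0,0,0]},
    {"offset": [0,0,9],"rot": [0,0,0]},
    {"offset": [-15.2,-25.5,10],"rot": [0,0,0]},
    {"offset": [-15.2,-25.5,10],"rot": [0,0,0]},
    {"offset": [-15.2,-25.5,10],"rot": [0,0,0]},
    {"offset": [-15.2,-25.5,10],"rot": [0,0,0]},
    {"offset": [-15.2,-25.5,10],"rot": [0,0,0]},
    {"offset": [-15.2,-25.5,10],"rot": [0,0,0]},
    {"offset": [-15.2,-25.5,10],"rot": [0,0,0]},
    {"offset": [-15.2,-25.5,10],"rot": [0,0,0]},
    {"offset": [-15.2,-25.5,10],"rot": [0,0,0]},
    {"offset": [-15.2,-25.5,10],"rot": [0,0,0]},
    {"offset": [-15.2,-25.5,10],"rot": [0,0,0]},
  ],
)

```text
time: 9.0
position: [0.4411, -0.1647, 0.155]
tool_rot: [0.993, 0.114, -0.0, -0.0]
ft_force: [-0.6, -0.3, 0.7]
grip_width: 0.087
grip_force: 0.0
```

Run:
```python
from h import *
from rig import get_obs
T=[]
for cam in("top","side"):
    im=vision.camera(cam)
    for z,r in((.071,.028),(.016,.038)):
        w=cv2.resize(rect(im,cam,(.593,.0885),z),(280,280));f,s=fit(im,cam,(.593,.0885),z,r);print(cam,z,f.round(4),s)
        p=((f-np.array((.593,.0885)))/S+140).astype(int);cv2.circle(w,tuple(map(int,p)),int(r/S),(0,255,0),1);T.append(w)
print(get_obs()['position'])
cv2.imwrite("pics/m1.png",np.vstack([np.hstack(T[:2]),np.hstack(T[2:])])[:,:,::-1])
```

```text
top 0.071 [0.5925 0.0941] 91.98401641845703
top 0.016 [0.5976 0.0817] 86.9244613647461
side 0.071 [0.5893 0.0846] 39.053531646728516
side 0.016 [0.5822 0.0911] 31.677213668823242
[ 0.44096637 -0.16498484  0.15498585]
```

View pics/m1.png

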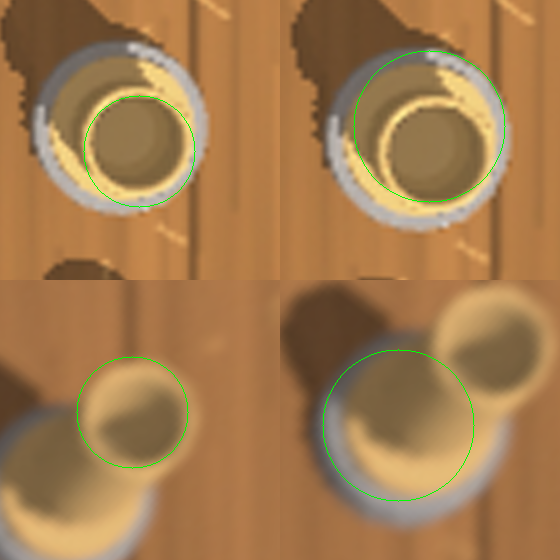

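The maple cup stands upright on its stand. Its rim centre at about (138,142) of the 280-px tile puts it within ~2 mm of the disc's middle. The automatic circles were misled by the shadow. Now the cherry cup.

apply_moves(
  series=[
    {"offset": [0,-0.1,-4],"rot": [0,0,0]},
    {"offset": [0,-0.1,-7],"rot": [0,0,0]},
    {"offset": [0,-0.1,-9],"rot": [0,0,0]},
    {"offset": [0,-0.1,-10.5],"rot": [0,0,0]},
    {"offset": [0,-0.1,-11.5],"rot": [0,0,0]},
    {"offset": [0,-0.1,-11.5],"rot": [0,0,0]},
    {"offset": [0,-0.1,-11.5],"rot": [0,0,0]},
  ],
)

```text
time: 9.8
position: [0.4409, -0.1669, 0.0402]
tool_rot: [0.994, 0.113, 0.0, 0.0]
ft_force: [-0.1, 0.3, 0.9]
grip_width: 0.087
grip_force: 0.0
```

apply_moves(
  series=[
    {"offset": [0,0,0],"rot": [0,0,0]},
    {"offset": [0,0,0],"rot": [0,0,0]},
    {"offset": [0,0,0],"rot": [0,0,0]},
    {"offset": [0,0,0],"rot": [0,0,0]},
    {"offset": [0,0,0],"rot": [0,0,0]},
    {"offset": [0,0,0],"rot": [0,0,0]},
    {"offset": [0,0,0],"rot": [0,0,0]},
    {"offset": [0,0,0],"rot": [0,0,0]},
  ],
  hand=0,
)

```text
time: 10.6
position: [0.4408, -0.1671, 0.0403]
tool_rot: [0.994, 0.113, 0.0, 0.0]
ft_force: [0.2, -0.7, 4.7]
grip_width: 0.0551
grip_force: 12.0
```

apply_moves(
  series=[
    {"offset": [0,0,1],"rot": [0,0,0]},
    {"offset": [0,0,4],"rot": [0,0,0]},
    {"offset": [0,0,8],"rot": [0,0,0]},
    {"offset": [0,3,10],"rot": [0,0,0]},
    {"offset": [0,7,10],"rot": [0,0,0]},
    {"offset": [0,11,10],"rot": [0,0,0]},
    {"offset": [0,15,10],"rot": [0,0,0]},
    {"offset": [0,19,10],"rot": [0,0,0]},
    {"offset": [0,23,10],"rot": [0,0,0]},
    {"offset": [0,27,10],"rot": [0,0,0]},
    {"offset": [0,31,10],"rot": [0,0,0]},
    {"offset": [0,35,10],"rot": [0,0,0]},
    {"offset": [0,39,10],"rot": [0,0,0]},
    {"offset": [0.3,42.5,10],"rot": [0,0,0]},
    {"offset": [0.3,44.9,9],"rot": [0,0,0]},
    {"offset": [0.3,44.9,7],"rot": [0,0,0]},
    {"offset": [0.3,44.9,5],"rot": [0,0,0]},
    {"offset": [0.3,44.9,5],"rot": [0,0,0]},
    {"offset": [0.3,44.9,5],"rot": [0,0,0]},
  ],
)

```text
time: 12.5
position: [0.4431, 0.2819, 0.0901]
tool_rot: [0.994, 0.113, -0.001, 0.0]
ft_force: [0.4, 0.1, -0.7]
grip_width: 0.0556
grip_force: 12.0
```

apply_moves(
  series=[
    {"offset": [0,0,-1.5],"rot": [0,0,0]},
    {"offset": [0,0,-2.5],"rot": [0,0,0]},
    {"offset": [0,0,-3],"rot": [0,0,0]},
    {"offset": [0,0,-3.2],"rot": [0,0,0]},
    {"offset": [0,0,-3.3],"rot": [0,0,0]},
    {"offset": [0,0,-3.4],"rot": [0,0,0]},
    {"offset": [0,0,-3.4],"rot": [0,0,0]},
    {"offset": [0,0,-3.4],"rot": [0,0,0]},
  ],
)

```text
time: 13.3
position: [0.4438, 0.2821, 0.0563]
tool_rot: [0.994, 0.113, 0.0, -0.0]
ft_force: [-0.6, -0.2, -0.4]
grip_width: 0.0557
grip_force: 12.0
```

apply_moves(
  series=[
    {"offset": [0,0,-0.1],"rot": [0,0,0]},
    {"offset": [0,0,-0.1],"rot": [0,0,0]},
    {"offset": [0,0,-0.1],"rot": [0,0,0]},
  ],
)

```text
time: 13.6
position: [0.4438, 0.2821, 0.0563]
tool_rot: [0.994, 0.113, 0.001, -0.0]
ft_force: [-0.6, -1.0, 7.6]
grip_width: 0.0558
grip_force: 12.0
```

Contact. I'll release, rise, and go to the walnut cup.

apply_moves(
  series=[
    {"offset": [0,0,0.05],"rot": [0,0,0]},
    {"offset": [0,0,0.05],"rot": [0,0,0]},
    {"offset": [0,0,0.05],"rot": [0,0,0]},
    {"offset": [0,0,0.05],"rot": [0,0,0]},
    {"offset": [0,0,0.05],"rot": [0,0,0]},
    {"offset": [0,0,0.05],"rot": [0,0,0]},
  ],
  hand=1,
)

```text
time: 14.2
position: [0.4435, 0.282, 0.0554]
tool_rot: [0.994, 0.113, -0.0, 0.0]
ft_force: [0.3, -0.4, 0.4]
grip_width: 0.0864
grip_force: 0.0
```

apply_moves(
  series=[
    {"offset": [0,0,2],"rot": [0,0,0]},
    {"offset": [0,0,5],"rot": [0,0,0]},
    {"offset": [0,0,9],"rot": [0,0,0]},
    {"offset": [13.5,-48.9,10],"rot": [0,0,0]},
    {"offset": [13.5,-48.9,10],"rot": [0,0,0]},
    {"offset": [13.5,-48.9,10],"rot": [0,0,0]},
    {"offset": [13.5,-48.9,10],"rot": [0,0,0]},
    {"offset": [13.5,-48.9,10],"rot": [0,0,0]},
    {"offset": [13.5,-48.9,10],"rot": [0,0,0]},
    {"offset": [13.5,-48.9,10],"rot": [0,0,0]},
    {"offset": [13.5,-48.9,10],"rot": [0,0,0]},
    {"offset": [13.5,-48.9,10],"rot": [0,0,0]},
    {"offset": [13.5,-48.9,10],"rot": [0,0,0]},
    {"offset": [13.5,-48.9,10],"rot": [0,0,0]},
    {"offset": [13.5,-48.9,10],"rot": [0,0,0]},
    {"offset": [13.5,-48.9,10],"rot": [0,0,0]},
    {"offset": [13.5,-48.9,10],"rot": [0,0,0]},
    {"offset": [13.5,-48.9,10],"rot": [0,0,0]},
    {"offset": [13.5,-48.9,10],"rot": [0,0,0]},
  ],
)

```text
time: 16.1
position: [0.5784, -0.2056, 0.1557]
tool_rot: [0.993, 0.114, -0.0, -0.0]
ft_force: [0.3, -0.4, 0.3]
grip_width: 0.0872
grip_force: 0.0
```

Run:
```python
from h import *
from rig import get_obs
im=vision.camera("top");im2=vision.camera("side")
c=(.444,.2825);T=[]
for z,r in((.071,.028),(.016,.038)):
    w=rect(im,"top",c,z);cv2.circle(w,(140,140),int(r/S),(0,255,0),1);T.append(w)
print(get_obs()['position'])
cv2.imwrite("pics/c1.png",np.vstack([np.hstack(T),cv2.resize(im2[110:300,130:370],(560,320))])[:,:,::-1])
```

```text
[ 0.57860519 -0.20612757  0.15568456]
```

View pics/c1.png

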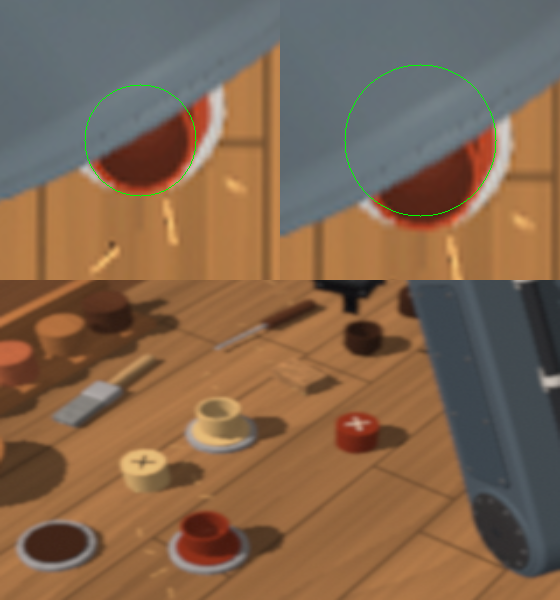

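The maple and cherry cups stand upright and centred on their stands, at (218,420) and (205,535) in the lower panel. Rim matches the drawn circle. Now walnut.

apply_moves(
  series=[
    {"offset": [0,0,-4],"rot": [0,0,0]},
    {"offset": [0,0,-7],"rot": [0,0,0]},
    {"offset": [0,0,-9],"rot": [0,0,0]},
    {"offset": [0,0,-10.5],"rot": [0,0,0]},
    {"offset": [0,0,-11.5],"rot": [0,0,0]},
    {"offset": [0,0,-11.5],"rot": [0,0,0]},
    {"offset": [0,0,-11.5],"rot": [0,0,0]},
  ],
)

```text
time: 16.9
position: [0.5791, -0.2072, 0.0411]
tool_rot: [0.994, 0.113, 0.0, 0.0]
ft_force: [-0.1, -0.2, -0.1]
grip_width: 0.087
grip_force: 0.0
```

apply_moves(
  series=[
    {"offset": [0,0,0],"rot": [0,0,0]},
    {"offset": [0,0,0],"rot": [0,0,0]},
    {"offset": [0,0,0],"rot": [0,0,0]},
    {"offset": [0,0,0],"rot": [0,0,0]},
    {"offset": [0,0,0],"rot": [0,0,0]},
    {"offset": [0,0,0],"rot": [0,0,0]},
    {"offset": [0,0,0],"rot": [0,0,0]},
    {"offset": [0,0,0],"rot": [0,0,0]},
  ],
  hand=0,
)

```text
time: 17.7
position: [0.5787, -0.2071, 0.0408]
tool_rot: [0.994, 0.113, 0.0, 0.0]
ft_force: [-0.7, 0.8, 3.3]
grip_width: 0.056
grip_force: 12.0
```

apply_moves(
  series=[
    {"offset": [0,0,1],"rot": [0,0,0]},
    {"offset": [0,0,4],"rot": [0,0,0]},
    {"offset": [0,0,8],"rot": [0,0,0]},
    {"offset": [0,2,12],"rot": [0,0,0]},
    {"offset": [0,6,13],"rot": [0,0,0]},
    {"offset": [0,10,13],"rot": [0,0,0]},
    {"offset": [0,14,13],"rot": [0,0,0]},
    {"offset": [0,18,13],"rot": [0,0,0]},
    {"offset": [0,22,13],"rot": [0,0,0]},
    {"offset": [0,26,13],"rot": [0,0,0]},
    {"offset": [0,30,13],"rot": [0,0,0]},
    {"offset": [0,34,13],"rot": [0,0,0]},
    {"offset": [0,38,13],"rot": [0,0,0]},
    {"offset": [0,42,13],"rot": [0,0,0]},
    {"offset": [0.3,46,13],"rot": [0,0,0]},
    {"offset": [0.6,50,13],"rot": [0,0,0]},
    {"offset": [0.8,54,13],"rot": [0,0,0]},
    {"offset": [0.8,57,13],"rot": [0,0,0]},
    {"offset": [0.8,59.5,13],"rot": [0,0,0]},
    {"offset": [0.8,59.5,13],"rot": [0,0,0]},
  ],
)

```text
time: 19.7
position: [0.5857, 0.3917, 0.1706]
tool_rot: [0.993, 0.115, 0.0, -0.001]
ft_force: [0.3, -0.7, -0.6]
grip_width: 0.0561
grip_force: 12.0
```

apply_moves(
  series=[
    {"offset": [0,0,-4],"rot": [0,0,0]},
    {"offset": [0,0,-7],"rot": [0,0,0]},
    {"offset": [0,0,-9],"rot": [0,0,0]},
    {"offset": [0,0,-10],"rot": [0,0,0]},
    {"offset": [0,0,-10.5],"rot": [0,0,0]},
    {"offset": [0,0,-10.5],"rot": [0,0,0]},
    {"offset": [0,0,-10.5],"rot": [0,0,0]},
  ],
)

```text
time: 20.4
position: [0.5875, 0.3882, 0.0669]
tool_rot: [0.994, 0.113, 0.001, -0.0]
ft_force: [0.6, 0.8, -0.0]
grip_width: 0.0566
grip_force: 12.0
```

apply_moves(
  series=[
    {"offset": [0,0,-0.4],"rot": [0,0,0]},
    {"offset": [0,0,-0.7],"rot": [0,0,0]},
    {"offset": [0,0,-0.8],"rot": [0,0,0]},
    {"offset": [0,0,-0.9],"rot": [0,0,0]},
    {"offset": [0,0,-0.9],"rot": [0,0,0]},
    {"offset": [0,0,-0.9],"rot": [0,0,0]},
  ],
)

```text
time: 21.0
position: [0.5865, 0.3881, 0.0569]
tool_rot: [0.994, 0.113, 0.0, -0.0]
ft_force: [-1.0, -0.1, 2.3]
grip_width: 0.0566
grip_force: 12.0
```

apply_moves(
  series=[
    {"offset": [0,0,-0.1],"rot": [0,0,0]},
    {"offset": [0,0,-0.1],"rot": [0,0,0]},
    {"offset": [0,0,-0.1],"rot": [0,0,0]},
  ],
)

```text
time: 21.3
position: [0.5865, 0.3881, 0.0568]
tool_rot: [0.994, 0.113, 0.0, 0.0]
ft_force: [-3.4, -0.9, 6.4]
grip_width: 0.0565
grip_force: 12.0
```

apply_moves(
  series=[
    {"offset": [0,0,0.05],"rot": [0,0,0]},
    {"offset": [0,0,0.05],"rot": [0,0,0]},
    {"offset": [0,0,0.05],"rot": [0,0,0]},
    {"offset": [0,0,0.05],"rot": [0,0,0]},
    {"offset": [0,0,0.05],"rot": [0,0,0]},
    {"offset": [0,0,0.05],"rot": [0,0,0]},
  ],
  hand=1,
)

```text
time: 21.9
position: [0.5865, 0.388, 0.0558]
tool_rot: [0.994, 0.113, -0.0, 0.0]
ft_force: [0.1, -0.6, -0.2]
grip_width: 0.0863
grip_force: 0.0
```

apply_moves(
  series=[
    {"offset": [0,0,2],"rot": [0,0,0]},
    {"offset": [0,0,5],"rot": [0,0,0]},
    {"offset": [0,0,9],"rot": [0,0,0]},
    {"offset": [0,0,14],"rot": [0,0,0]},
    {"offset": [-10,-75,18],"rot": [0,0,0]},
    {"offset": [-10,-75,18],"rot": [0,0,0]},
    {"offset": [-10,-75,18],"rot": [0,0,0]},
    {"offset": [-10,-75,18],"rot": [0,0,0]},
    {"offset": [-10,-75,18],"rot": [0,0,0]},
    {"offset": [-10,-75,18],"rot": [0,0,0]},
    {"offset": [-10,-75,18],"rot": [0,0,0]},
    {"offset": [-10,-75,18],"rot": [0,0,0]},
    {"offset": [-10,-75,18],"rot": [0,0,0]},
    {"offset": [-10,-75,18],"rot": [0,0,0]},
    {"offset": [-10,-75,18],"rot": [0,0,0]},
    {"offset": [-10,-75,18],"rot": [0,0,0]},
    {"offset": [-10,-75,18],"rot": [0,0,0]},
    {"offset": [-10,-75,18],"rot": [0,0,0]},
    {"offset": [-10,-75,18],"rot": [0,0,0]},
    {"offset": [-10,-75,18],"rot": [0,0,0]},
  ],
)

```text
time: 23.9
position: [0.4861, -0.3687, 0.2367]
tool_rot: [0.994, 0.11, 0.001, 0.003]
ft_force: [-0.5, 0.2, 0.2]
grip_width: 0.0871
grip_force: 0.0
```

apply_moves(
  series=[
    {"offset": [0,0,0],"rot": [0,0,0]},
    {"offset": [0,0,0],"rot": [0,0,0]},
    {"offset": [0,0,0],"rot": [0,0,0]},
  ],
)

```text
time: 24.2
position: [0.4867, -0.3598, 0.2358]
tool_rot: [0.993, 0.114, -0.0, -0.001]
ft_force: [-0.3, 0.1, 0.6]
grip_width: 0.0867
grip_force: 0.0
```

Run:
```python
from h import *
im=vision.camera("top");im2=vision.camera("side")
T=[]
for c in((.593,.0885),(.444,.2825),(.587,.388)):
    w=rect(im,"top",c,.071)
    w=np.clip(w*1.3,0,255).astype(np.uint8);cv2.circle(w,(140,140),56,(0,255,0),1);T.append(cv2.resize(w,(250,250)))
cv2.imwrite("pics/f.png",np.vstack([np.hstack(T),cv2.resize(im2[110:300,100:400],(750,340))])[:,:,::-1])
```

```text
(no output)
```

View pics/f.png

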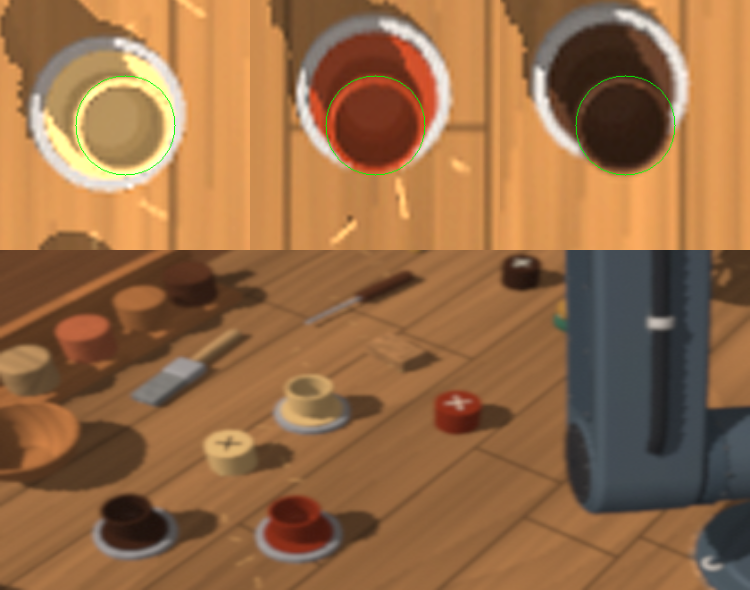

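All three cups stand upright, with each rim within 1–2 mm of its stand's axis (the drawn circles match), and the blanks are where they were.

```bash
python3 -c "
from rig import hand_in;print(hand_in())"
```

```text
the job is handed in; nothing more can be done
None
```

The maple, cherry and walnut cups are each standing upright on their matching stands, within about 2 mm of centre by camera; the three blanks were left untouched, and the job was handed in at about 24 s (no verdict returned).

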